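Close the hatch over the packed stock case

ROBOT

A 6-joint arm with a two-finger parallel gripper is mounted at the origin on the work surface. World frame = base frame: x ahead of the robot, y to its left, z up, the work surface at z = 0. Lengths are in m, angles in rad, forces in N, time in s.
With the tool pointing down it reaches from about 0.35 to 0.925 m from the base axis. Payload 6.4 kg.
Tool frame: the origin (TCP) lies midway between the tips of the shut fingers; the grasp point (between the pads) lies 19 mm behind it; z points along the fingers, y is the line along which they close (so a half turn about z gives the same grasp; the last joint's range is limited). The gripper opens to 85 mm and grips with 20 to 120 N. Pads are 22 mm wide; open, the fingers measure 114 mm over their backs; the gripper's body (76 mm by 85 mm) begins 54 mm behind the grasp point. The pads swing forward as they close: fully open they stand 13 mm farther back than shut.
Start: joints at [1.003, 0.245, 1.558, -0, 1.339, -0.174], TCP at [0.249, 0.6, 0.231] pointing down, gripper open.
Joint ranges: [-3.13, 3.13], [-1.02, 2.26], [0.13, 2.54], [-0.95, 4.09], [0.21, 2.88], [-2.74, 2.74]. Speed limits (rad/s): [2.57, 2.57, 3.14, 3.14, 3.14, 3.14].

INTERFACE

Orientations are given as a unit quaternion [w, x, y, z].
In Python, from rig import ctrl, read_camera, nets gives the robot as it stands. The module is installed in compiled form; this text tells all that it offers.
- The arm moves only by the tool send_rows, never from a script. Its argument "plan" is a list that holds one entry, the list of rows, each a list of 7 numbers: the closure, from 0 (fully open) to 1 (shut), then the shift along the tool's x, y, z in units of 25 mm (1.0 is 25 mm), then the turn, a rotation vector about the tool's x, y, z in units of 5 degrees (1.0 is 5 degrees). A call has 1 to 5 rows; each row is the pose to reach, as a shift and turn from the pose commanded when the call began, along the tool's axes at that moment; what a row does not reach only later rows make up. A row lasts 1/12 s, in which the tool goes at most 41.7 mm and 7.16 degrees, less where a joint would pass 70% of its speed; a pose out of reach is approached as far as the arm can. A call with a gripper value outside its range is refused whole. The fingers move at their own pace and stop on an object; "force" is the grip in N (left out, the last holds). Time passes only in rows, so rows that repeat a pose let the fingers close. It gives the time, the measured TCP pose, the force, the opening and the grip force at its end, in the units of the state.
- ctrl.state(): the state, without advancing time (a new reading comes with each control period).
- read_camera(name): name is "side" or "top" or "wrist"; returns a dict with "frame" (480x640x3 uint8, red, green, blue), "fx", "fy", "cx", "cy" (pixels), "D" ([k1, k2, p1, p2, k3] as OpenCV has them; the pictures are not rectified), "rvec" (rotation vector, rad) and "tvec" (3), from world to camera coordinates, as OpenCV has them; the wrist camera has in their place "tool_from_camera" (4x4, takes a point from camera to tool coordinates, whose origin is the TCP and whose axes are the flange's). Camera axes: x right, y down, z forward; pixel columns grow to the right and rows downward; lengths in m; the calibration is good to about 2 mm. A picture is of the moment at which its call begins: read the wrist's pose just before it. There is no depth.
- ctrl.finish_job(): hands the job in; it is judged then, once.
Trained networks look in a picture, given as the dict that the camera call returned (one of the last four; its "shot" number tells which), for a name from the list of things; names that differ only in an ending like _2 or _b are one class to them, and where a whole thing is asked for, a point or a joint stands for the part that bears it (a point fixed in the world has none). Each returns a list of dicts, best first, with "conf" (0 to 1); they miss things now and then, are a little off and sometimes report something else, mostly with a low value. They report only what shows in the picture. A call takes as long as a camera call.
- nets.search_frame(picture, label): "rect" ([left, top, right, bottom] in pixels, round what is visible of it).
The state is a dict: "clock": time; "q": joint angles; "qd": joint speeds; "tau": joint torques, N m; "ee_pos": TCP position; "ee_rot": TCP orientation; "wrist_force": force on the tool from outside, world axes, zero at the start; "moment": the same for the moment, N m; "grip_width": finger opening in m; "grasp_force": force on a finger pad.
Only numpy, scipy, OpenCV 4.12 (cv2) and the standard library are available. Lean on these libraries where they do the work, as an engineer would, in place of code of your own. Each camera call takes 0.05 s, during which the arm holds its last target. There are 200 camera calls.

TASK

Two identical grey stock cases stand side by side on the packing counter with their sliding hatches open. One has small cartons in it: push that hatch along its track by its black upright pull until it is fully closed against the end of the case. Leave the hatch of the empty case where it is.

Things in the scene. Friction and masses are not known exactly. Their poses are not given: they have to be found in the camera images.
- stock_hatch (a joint): How far the sliding hatch of the filled case is open, in m: 0 = fully closed against the end bar, 0.125 = fully open. It starts 0.07 to 0.12 open, slides with about 2.5 N of friction and stays where it is left. The value falls as the hatch moves along the case's +x.
- stock_pull (a point): Middle of the top edge of the black pull on the filled case's hatch; moves with it. Its x axis points along the track, level, in the CLOSING direction (away from the robot, within 0.3 rad of straight ahead); y along the pull, z up. The pull is an upright plate 14 mm thick (x), 70 mm long (y), standing 30 mm above the hatch: its top edge is 131.5 mm, the hatch's top face 101.5 mm above the table.
- stock_case: The filled case: fixed grey box 300 mm (x) by 170 mm (y), 106 mm high over its dark rails, with four white-and-green cartons in its far half. Origin: centre of its underside, on the table. Its hatch, a flat sheet 150 mm (x) by 152 mm (y) with the pull at its middle, closes towards the case's +x end; closed, the pull stands 67 mm from the case's centre towards +x.
- spare_pull (a point): The same point on the pull of the other case, which is identical but empty; axes as for stock_pull. That case is also fixed and its hatch also starts 0.07 to 0.12 m open; this hatch must not be moved.

How it is judged:
At the end, for the whole second after the job is handed in: The hatch of the case with the cartons is closed to within 10 mm of the end bar and at rest, and the hatch of the empty case is within 15 mm of where it started (value of joint stock_hatch below 0.01 m and velocity of joint stock_hatch between -0.01 and 0.01 m/s and distance of spare_pull from where it was at the start of the episode below 0.015 m); the robot touches nothing.
It fails at once if the hatch of the empty case is moved by more than 15 mm (distance of spare_pull from where it was at the start of the episode above 0.015 m).
It also fails if it takes over 32 s, if anything falls off the work surface, if the arm or the gripper's body presses on something with over 40 N, if the wrist force passes 120 N, or if a joint passes its speed limit or range.

## Working session

There is one attempt and no reset: what is moved stays moved. The work goes in short steps, Python scripts to look and compute and a tool call to move; the robot and the scene stay as the last step left them, time stands still between calls to the robot, and variables do not carry over. Pictures are saved under pics/ and viewed, at most 10 in all, crops included, and the job is handed in when it is done.

Besides the shell and the picture viewer there is one more tool, called by a JSON object that holds its "op" and its "data", one argument or row to a line. send_rows: Moves the arm, as the interface text tells. Its arguments: {"type":"object","properties":{"plan":{"type":"array","items":{"type":"array","items":{"type":"array","items":{"type":"number"}}}},"force":{"type":"number"}},"required":["plan"]}

```bash
mkdir -p pics
python3 - <<'E'
from rig import ctrl, read_camera, nets
import cv2
print(ctrl.state()['ee_pos'],ctrl.state()['ee_rot'],ctrl.state()['clock'])
for c in ('top','side'):
    p=read_camera(c)
    cv2.imwrite(f'pics/{c}0.png',p['frame'][:,:,::-1])
    for l in ('stock_pull','spare_pull','stock_case'):
        print(c,l,[(round(d['conf'],2),[round(v) for v in d['rect']]) for d in nets.search_frame(p,l)][:4])
E
```

```text
[0.24908578 0.59977158 0.23015376] [-3.60827424e-04  1.95612110e-01  9.80680850e-01 -9.17574764e-04] 0.0
top stock_pull [(0.68, [410, 221, 522, 339])]
top spare_pull [(0.66, [115, 246, 240, 375])]
top stock_case [(0.9, [393, 138, 531, 360])]
side stock_pull [(0.97, [289, 308, 432, 433])]
side spare_pull [(0.92, [180, 171, 287, 240])]
side stock_case [(0.72, [269, 278, 516, 474])]
```

View pics/top0.png

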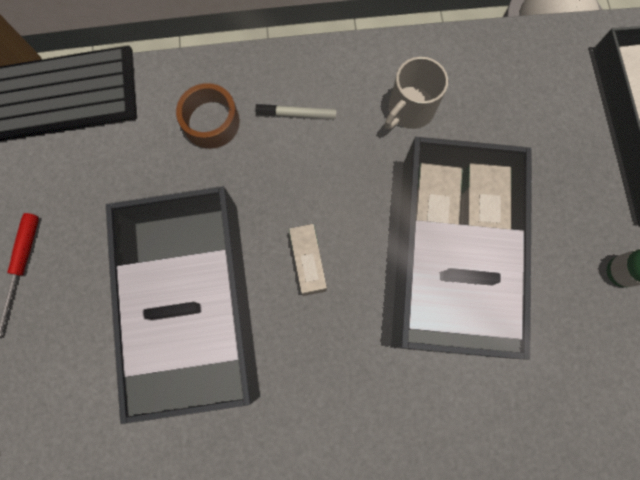

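View pics/side0.png

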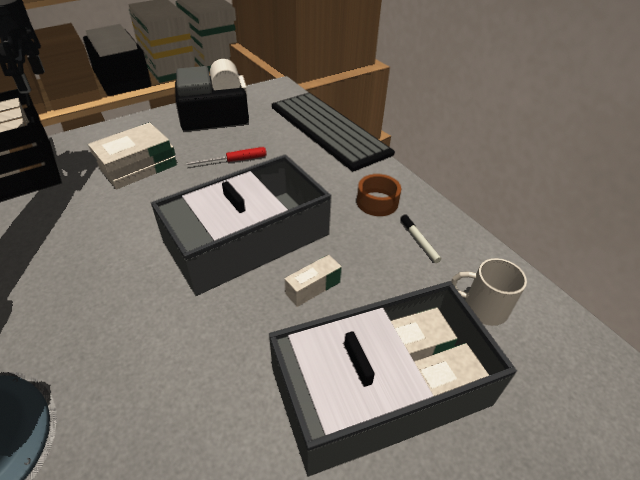

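The filled case is the right one in the top view, with its pull at about (470,277). The empty one is on the left, pull at (172,311). In the side view the filled case is in front, pull at (358,358).

```bash
cat > h.py <<'E'
import numpy as np, cv2
def ray(p,uv,z):
    K=np.array([[p['fx'],0,p['cx']],[0,p['fy'],p['cy']],[0,0,1]])
    n=cv2.undistortPoints(np.array(uv,float).reshape(-1,1,2),K,np.array(p['D'])).reshape(-1,2)
    R=cv2.Rodrigues(np.array(p['rvec'],float))[0]; t=np.array(p['tvec']).ravel()
    C=-R.T@t; d=np.c_[n,np.ones(len(n))]@R
    return C+d*((z-C[2])/d[:,2])[:,None]
def proj(p,P):
    K=np.array([[p['fx'],0,p['cx']],[0,p['fy'],p['cy']],[0,0,1]])
    return cv2.projectPoints(np.array(P,float),np.array(p['rvec'],float),np.array(p['tvec'],float),K,np.array(p['D']))[0].reshape(-1,2)
E
python3 - <<'E'
from h import *; from rig import read_camera
np.set_printoptions(precision=4,suppress=True)
p=read_camera('top'); f=p['frame']
rim=ray(p,[(416,140),(530,149),(528,356),(404,349)],.106)
print(rim, rim.mean(0))
q=read_camera('side')
rs=ray(q,[(272,336),(309,447),(512,371),(446,286)],.106)
print('side',rs,rs.mean(0))
print('pull ends side',ray(q,[(347,333),(369,383)],.1315))
print('pull ends top',ray(p,[(440,274),(500,281)],.1315))
print('spare top',ray(p,[(144,313),(201,308)],.1315))
a=cv2.resize(f[120:380,380:560,::-1],None,fx=2.2,fy=2.2,interpolation=cv2.INTER_CUBIC)
b=cv2.resize(q['frame'][270:480,260:530,::-1],None,fx=2,fy=2,interpolation=cv2.INTER_CUBIC)[:, :400]
im=np.zeros((572,800,3),np.uint8); im[:a.shape[0],:a.shape[1]]=a; im[:b.shape[0],400:]=b
cv2.imwrite('pics/crop.png',im)
E
```

```text
[[ 0.7176 -0.1726  0.106 ]
 [ 0.6872 -0.3349  0.106 ]
 [ 0.4012 -0.2756  0.106 ]
 [ 0.4285 -0.1139  0.106 ]] [ 0.5586 -0.2243  0.106 ]
side [[ 0.4335 -0.1163  0.106 ]
 [ 0.3991 -0.2749  0.106 ]
 [ 0.6843 -0.3328  0.106 ]
 [ 0.7112 -0.1749  0.106 ]] [ 0.557  -0.2247  0.106 ]
pull ends side [[ 0.5162 -0.1795  0.1315]
 [ 0.498  -0.2543  0.1315]]
pull ends top [[ 0.5187 -0.1697  0.1315]
 [ 0.5011 -0.2464  0.1315]]
spare top [[0.5088 0.2164 0.1315]
 [0.5076 0.1423 0.1315]]
```

View pics/crop.png

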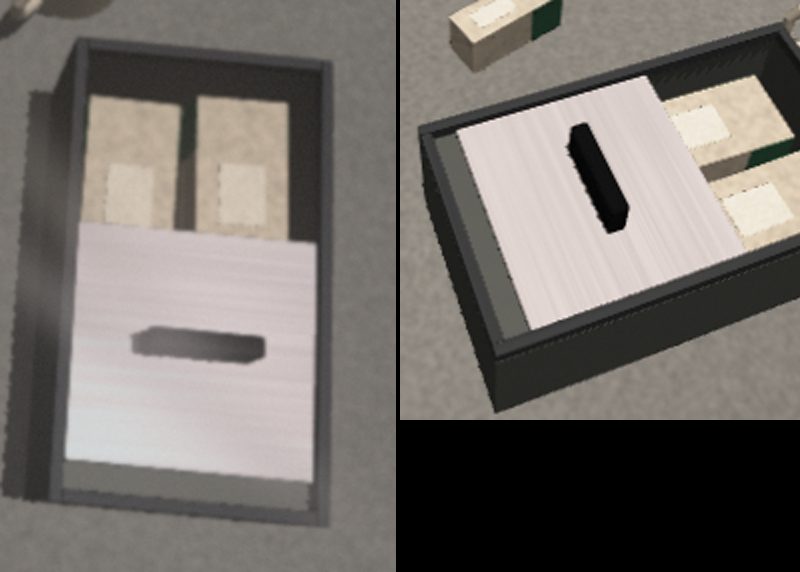

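{"op": "send_rows", "data": {
  "plan": [
    [[1, -0.96, -1.28, 0, 0, 0, -0.45], [1, -1.92, -2.56, 0, 0, 0, -0.9], [1, -2.88, -3.84, 0, 0, 0, -1.35], [1, -3.84, -5.12, 0, 0, 0, -1.8], [1, -4.8, -6.4, 0, 0, 0, -2.2]]
  ]
}}

```text
clock: 0.92
ee_pos: [0.2988, 0.4048, 0.2313]
ee_rot: [0.0, 0.099, 0.995, 0.0]
wrist_force: [0.8, -0.1, 0.3]
grip_width: 0.0257
grasp_force: 0.0
```

{"op": "send_rows", "data": {
  "plan": [
    [[1, -0.7, -1.4, 0, 0, 0, 0], [1, -1.4, -2.8, 0, 0, 0, 0], [1, -2.1, -4.2, 0, 0, 0, 0], [1, -2.8, -5.6, 0, 0, 0, 0], [1, -3.5, -7.0, 0, 0, 0, 0]]
  ]
}}

```text
clock: 1.33
ee_pos: [0.3495, 0.2159, 0.2316]
ee_rot: [0.001, 0.1, 0.995, 0.0]
wrist_force: [0.6, 0.8, 0.2]
grip_width: -0.0002
grasp_force: 0.0
```

{"op": "send_rows", "data": {
  "plan": [
    [[1, -0.7, -1.4, 0, 0, 0, 0], [1, -1.4, -2.8, 0, 0, 0, 0], [1, -2.1, -4.2, 0, 0, 0, 0], [1, -2.8, -5.6, 0, 0, 0, 0], [1, -3.5, -7.0, 0, 0, 0, 0]]
  ]
}}

```text
clock: 1.75
ee_pos: [0.4002, 0.0266, 0.2318]
ee_rot: [0.001, 0.101, 0.995, -0.0]
wrist_force: [0.8, 0.4, -0.1]
grip_width: -0.0002
grasp_force: 0.0
```

{"op": "send_rows", "data": {
  "plan": [
    [[1, -0.7, -1.4, 0, 0, 0, 0], [1, -1.4, -2.8, 0, 0, 0, 0], [1, -2.1, -4.2, 0, 0, 0, 0], [1, -2.8, -5.6, 0, 0, 0, 0], [1, -3.5, -7.0, 0, 0, 0, 0]]
  ]
}}

```text
clock: 2.17
ee_pos: [0.4509, -0.1627, 0.2316]
ee_rot: [0.0, 0.101, 0.995, -0.0]
wrist_force: [0.4, 0.2, 0.2]
grip_width: 0.0002
grasp_force: 0.0
```

{"op": "send_rows", "data": {
  "plan": [
    [[1, -0.3, -1.3, 0, 0, 0, 0], [1, -0.3, -1.3, 1, 0, 0, 0], [1, -0.3, -1.3, 2, 0, 0, 0], [1, -0.3, -1.3, 2, 0, 0, 0], [1, -0.3, -1.3, 2, 0, 0, 0]]
  ]
}}

```text
clock: 2.58
ee_pos: [0.4508, -0.1933, 0.1803]
ee_rot: [-0.001, 0.101, 0.995, 0.001]
wrist_force: [0.5, 0.1, -0.6]
grip_width: -0.0
grasp_force: 0.0
```

Run:
```python
from rig import ctrl, read_camera
from h import *
s=ctrl.state(); print(s['ee_pos'],s['ee_rot'])
c=np.array([.558,-.2245]);u=np.array([.98,-.199]);v=np.array([.199,.98])
d=s['ee_pos'][:2]-c; print('case coords',d@u,d@v)
p=read_camera('wrist'); cv2.imwrite('pics/w1.png',p['frame'][:,:,::-1])
q=read_camera('side'); cv2.imwrite('pics/s1.png',q['frame'][:,:,::-1])
```

```text
[ 0.45079535 -0.19332317  0.18034579] [-1.37014840e-03  1.00795101e-01  9.94905931e-01  8.11637613e-04]
case coords -0.11126474577023532 0.009219564039974216
```

View pics/w1.png

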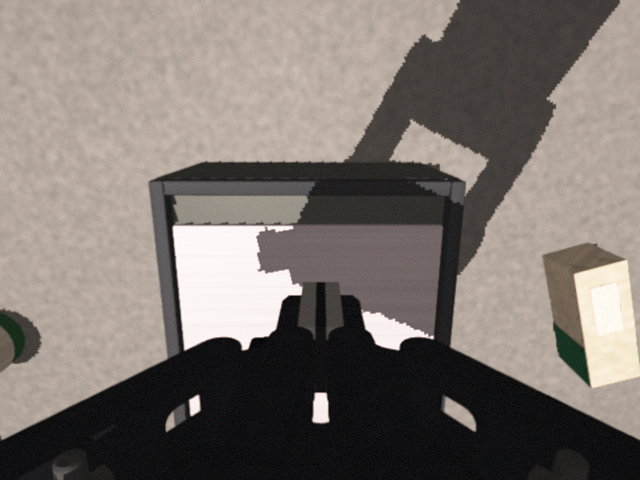

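View pics/s1.png

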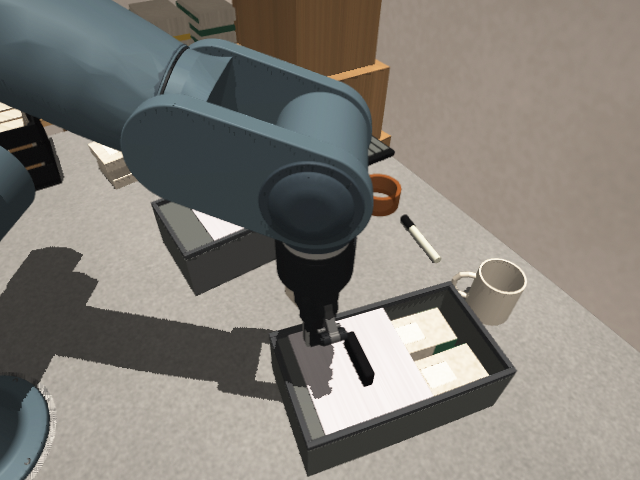

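The fingers are behind the pull (near (358,358) in the side view), with the tool square to the case and about 9 mm left of its centreline. I'll descend and correct that.

{"op": "send_rows", "data": {
  "plan": [
    [[1, 0, -0.35, 1.2, 0, 0, 0], [1, 0, -0.35, 2.1, 0, 0, 0], [1, 0, -0.35, 2.6, 0, 0, 0], [1, 0, -0.35, 2.6, 0, 0, 0], [1, 0, -0.35, 2.6, 0, 0, 0]]
  ]
}}

```text
clock: 3.1
ee_pos: [0.4506, -0.2025, 0.1176]
ee_rot: [0.001, 0.1, 0.995, -0.0]
wrist_force: [-0.4, -0.8, 0.5]
grip_width: -0.0001
grasp_force: 0.0
```

{"op": "send_rows", "data": {
  "plan": [
    [[1, -0.4, 0, 0, 0, 0, 0], [1, -0.8, 0, 0, 0, 0, 0], [1, -1.2, 0, 0, 0, 0, 0], [1, -1.6, 0, 0, 0, 0, 0], [1, -2.0, 0, 0, 0, 0, 0]]
  ]
}}

```text
clock: 3.52
ee_pos: [0.5, -0.2128, 0.1169]
ee_rot: [-0.0, 0.1, 0.995, -0.0]
wrist_force: [-3.7, 0.9, 2.3]
grip_width: -0.0002
grasp_force: 1.6
```

{"op": "send_rows", "data": {
  "plan": [
    [[1, -0.4, 0, 0, 0, 0, 0], [1, -0.8, 0, 0, 0, 0, 0], [1, -1.2, 0, 0, 0, 0, 0], [1, -1.6, 0, 0, 0, 0, 0], [1, -2.0, 0, 0, 0, 0, 0]]
  ]
}}

```text
clock: 3.93
ee_pos: [0.5486, -0.2227, 0.1162]
ee_rot: [-0.0, 0.101, 0.995, 0.0]
wrist_force: [-3.6, -0.5, 3.3]
grip_width: -0.0003
grasp_force: 1.6
```

{"op": "send_rows", "data": {
  "plan": [
    [[1, -0.4, 0, 0, 0, 0, 0], [1, -0.8, 0, 0, 0, 0, 0], [1, -1.2, 0, 0, 0, 0, 0], [1, -1.5, 0, 0, 0, 0, 0], [1, -1.6, 0, 0, 0, 0, 0]]
  ]
}}

```text
clock: 4.35
ee_pos: [0.588, -0.2307, 0.116]
ee_rot: [-0.0, 0.101, 0.995, -0.0]
wrist_force: [-2.5, -0.6, 2.5]
grip_width: -0.0003
grasp_force: 1.3
```

{"op": "send_rows", "data": {
  "plan": [
    [[1, -0.1, 0, 0, 0, 0, 0], [1, -0.2, 0, 0, 0, 0, 0], [1, -0.3, 0, 0, 0, 0, 0], [1, -0.4, 0, 0, 0, 0, 0], [1, -0.4, 0, 0, 0, 0, 0]]
  ]
}}

```text
clock: 4.77
ee_pos: [0.597, -0.2325, 0.1161]
ee_rot: [0.0, 0.101, 0.995, 0.0]
wrist_force: [-1.8, -0.8, -0.5]
grip_width: 0.0001
grasp_force: 0.5
```

{"op": "send_rows", "data": {
  "plan": [
    [[1, -0.08, 0, 0, 0, 0, 0], [1, -0.16, 0, 0, 0, 0, 0], [1, -0.24, 0, 0, 0, 0, 0], [1, -0.3, 0, 0, 0, 0, 0], [1, -0.3, 0, 0, 0, 0, 0]]
  ]
}}

```text
clock: 5.18
ee_pos: [0.6044, -0.2339, 0.1161]
ee_rot: [0.0, 0.101, 0.995, 0.0]
wrist_force: [-0.9, 0.4, -0.8]
grip_width: -0.0
grasp_force: 0.7
```

Run:
```python
from rig import ctrl, read_camera
from h import *
print(ctrl.state()['ee_pos'],ctrl.state()['wrist_force'])
q=read_camera('side'); cv2.imwrite('pics/s2.png',cv2.resize(q['frame'][250:480,250:550,::-1],None,fx=2.5,fy=2.5))
```

```text
[ 0.60439998 -0.23393659  0.11613384] [-0.8964138   0.44788729 -0.8207493 ]
```

View pics/s2.png

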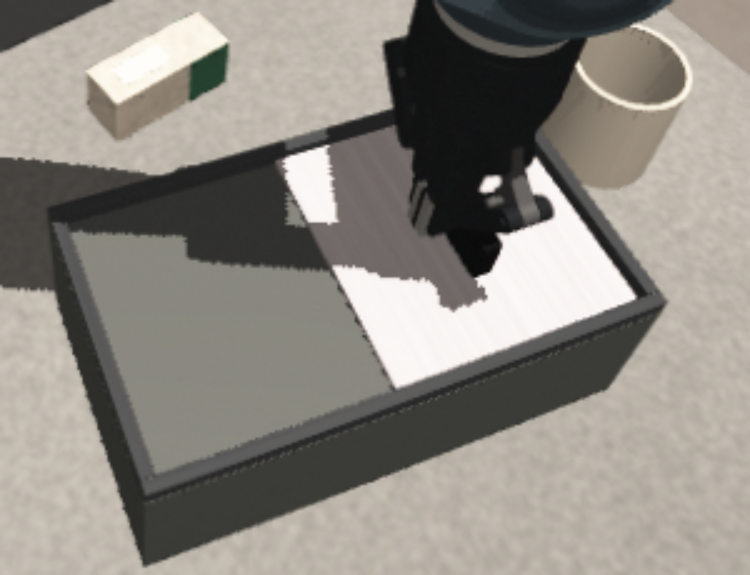

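The hatch is nearly closed: its far edge, near (635,300) in the crop, is almost at the end bar. No stop force yet, so I'll creep on.

{"op": "send_rows", "data": {
  "plan": [
    [[1, -0.06, 0, 0, 0, 0, 0], [1, -0.12, 0, 0, 0, 0, 0], [1, -0.16, 0, 0, 0, 0, 0], [1, -0.16, 0, 0, 0, 0, 0]]
  ]
}}

```text
clock: 5.57
ee_pos: [0.6079, -0.2346, 0.1162]
ee_rot: [-0.0, 0.101, 0.995, 0.0]
wrist_force: [-3.7, 1.2, 0.4]
grip_width: -0.0001
grasp_force: 1.8
```

{"op": "send_rows", "data": {
  "plan": [
    [[1, -0.05, 0, 0, 0, 0, 0], [1, -0.1, 0, 0, 0, 0, 0], [1, -0.1, 0, 0, 0, 0, 0]]
  ]
}}

```text
clock: 5.82
ee_pos: [0.608, -0.2346, 0.1162]
ee_rot: [-0.004, 0.1, 0.995, 0.001]
wrist_force: [-14.8, 2.3, 7.7]
grip_width: -0.0
grasp_force: 7.4
```

The tool has stopped and the force has risen to about 15 N, so the hatch is against the end bar. I'll back off and lift.

{"op": "send_rows", "data": {
  "plan": [
    [[1, 0.4, 0, 0, 0, 0, 0], [1, 0.8, 0, 0, 0, 0, 0], [1, 1.0, 0, -1, 0, 0, 0], [1, 1.0, 0, -2.5, 0, 0, 0], [1, 1.0, 0, -4, 0, 0, 0]]
  ]
}}

```text
clock: 6.23
ee_pos: [0.5858, -0.2299, 0.2168]
ee_rot: [-0.0, 0.101, 0.995, 0.0]
wrist_force: [0.7, 0.2, -0.2]
grip_width: -0.0001
grasp_force: 0.0
```

{"op": "send_rows", "data": {
  "plan": [
    [[1, 1.5, 0, 0, 0, 0, 0], [1, 3, 0, 0, 0, 0, 0], [1, 4, 0, 0, 0, 0, 0], [1, 4, 0, 0, 0, 0, 0], [1, 4, 0, 0, 0, 0, 0]]
  ]
}}

```text
clock: 6.65
ee_pos: [0.4882, -0.2103, 0.2172]
ee_rot: [0.002, 0.101, 0.995, -0.001]
wrist_force: [0.1, -0.5, 0.5]
grip_width: -0.0002
grasp_force: 0.0
```

Run:
```python
from rig import ctrl, read_camera
from h import *
print(ctrl.state()['ee_pos'],ctrl.state()['wrist_force'])
q=read_camera('side'); cv2.imwrite('pics/s3.png',q['frame'][:,:,::-1])
```

```text
[ 0.48819945 -0.21032875  0.21719987] [ 0.10716708 -0.470737    0.51094169]
```

View pics/s3.png

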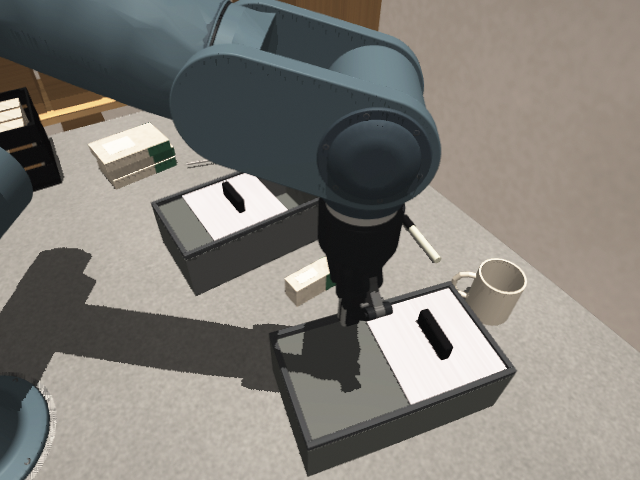

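The filled case's hatch is shut against the far bar, with its pull at (435,334). The spare pull is unchanged at (233,196), and the arm is clear.

```bash
python3 -c "
from rig import ctrl
print(ctrl.finish_job())"
```

```text
the job is handed in; nothing more can be done
None
```

I closed the filled case's hatch against its end bar, left the empty case's hatch where it was, and handed the job in; no verdict came back.

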